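# Set the label press: swing home, bottom the screw, back off a quarter turn

## Task

Get the little iron-on label press ready: swing its head over the blue pad until it is fully home against its stop, run the winged screw down gently (clockwise from above) until the platen bottoms firmly on the pad, then back the screw off a quarter of a turn and let go. Feel for the bottom and do not crank it down hard, because that dents the silicone; leave everything else on the shelf where it is.

Things in the scene. Friction and masses are not known exactly. Their poses are not given: they have to be found in the camera images.
- press: The press: grey base plate 320 x 190 mm, 15 mm high, fixed to the shelf. Origin on the shelf under the middle of the plate; x points back, to the column. On it, 55 mm in front of the origin, is a table with a blue silicone pad (120 x 150 mm, face about 72 mm up). The pad lies on felt packing: its face is up to 1.7 mm higher or lower, so no pose tells where the platen meets it.
- column_axis (a point): A point on the upright steel column (115 mm behind the press's origin), 190 mm above the shelf: the vertical axis about which the white head swings.
- press_head (a joint): Swing of the head about the column, rad: 0 = fully home over the pad, against its stop; grows as the head swings away to the robot's right (anticlockwise seen from above); starts at 0.4 to 0.9. It stays where it is left; friction needs about 4 N at the swing grip.
- swing_grip (a point): Middle of the upright round black grip on the front end of the head, 260 mm from the column axis, 192 mm above the shelf. The grip is 26 mm in diameter, its foot 160 and its top 217 mm above the shelf; the arm below it is 44 mm wide, its top at 155 mm. The grip turns with the head.
- wing (a point): Centre of the black wing (thumbpiece) of the screw, on the screw's axis, 90 mm from the swing grip, about 200 mm above the shelf. Wing 12 mm thick, 74 mm long, its top 21 mm above this point; z up, x along the wing (to the ear with the red mark), so fingers close along y. x turns with the screw. A steel collar, 30 mm in diameter, has its top 17 mm below this point.
- nut (a point): Top of the brass nut in the head that the screw runs in, on its axis, 164 mm above the shelf, 170 mm from the column. A full turn clockwise (from above) takes screw, wing and platen down 8 mm. The platen meets the pad 0.4 to 3.6 rad from the start. The thread drags 0.05 N m; on the pad torque climbs about 1 N m per rad: bottomed firmly at 0.1 to 0.2 N m above the drag; above 0.3 the pad is dented.

How it is judged:
On the way, in this order (a step that is already met when the one before it is completed fails the run):
1. the head has been swung home over the pad, within 0.05 rad of its stop (value of joint press_head below 0.05 rad), for 0.2 s.
2. the screw has been turned down until the platen bears firmly on the pad (more than 60 N), head still home (value of joint press_head below 0.05 rad and contact force between platen_c0 and pad_c0 above 60 N), for 0.2 s.
At the end, for the whole second after the job is handed in: The head is still home (within 0.05 rad of its stop), and the platen stands 0.9 to 2.6 mm off the pad's face, which is the screw backed off by 40 to 117 degrees from first touch (a quarter of a turn from firmly bottomed lies in the middle) (value of joint press_head below 0.05 rad and z of wing in the frame of pad_face between 0.1254 and 0.1271 m and velocity of joint press_head below 0.05 rad/s).
It fails at once if the pad is dented: platen pressed on it with more than 260 N (about 0.33 N m on the screw above the thread's drag) (contact force between platen_c0 and pad_c0 above 260 N).
It fails at once if a bystander is moved more than 25 mm (distance of any of measuring_cup, button_box, label_roll, clip0, clip1, clip2, clip3, iron from where it was at the start of the episode above 0.025 m).
It also fails if it takes over 72 s, if anything falls off the work surface, if the arm or the gripper's body presses on something with over 40 N, if the wrist force passes 120 N, or if a joint passes its speed limit or range.

## Robot

A 7-joint arm with a two-finger parallel gripper is mounted at the origin on the work surface. World frame = base frame: x ahead of the robot, y to its left, z up, the work surface at z = 0. Lengths are in m, angles in rad, forces in N, time in s.
With the tool pointing down it reaches from about 0.4 to 0.9 m from the base axis. Payload 5.6 kg.
Tool frame: the origin (TCP) lies between the finger pads; the fingertips stand 19 mm ahead of it and the grasp point (between the pads) is the TCP; z points along the fingers, y is the line along which they close (so a half turn about z gives the same grasp; the last joint's range is limited). The gripper opens to 92 mm and grips with 3 to 60 N. Pads are 20 mm wide; open, the fingers measure 128 mm over their backs; the gripper's body (75 mm by 189 mm) begins 69 mm behind the grasp point.
Start: joints at [1.283, 0.468, -0.012, 1.603, 0.006, 1.071, -0.056], TCP at [0.157, -0.631, 0.234] pointing down, gripper open.
Joint ranges: [-2.53, 2.53], [-0.31, 2.02], [-1.57, 1.55], [0.28, 2.44], [-1.29, 4.43], [0.15, 1.84], [-2.92, 2.92]. Speed limits (rad/s): [2.57, 2.57, 3.14, 3.14, 3.14, 3.14, 3.14].

## Interface

Orientations are given as a unit quaternion [w, x, y, z].
In Python, from rig import sense, read_camera, job_done, recognise, masks_of, mark_of gives the robot as it stands.
- The arm moves only by the tool drive_tool, never from a script. Its argument "series" is a list of rows, each a list of 6 numbers: the shift along the world's x, y, z scaled (see below), then the turn, a rotation vector about the world's x, y, z scaled (see below). In form: [[x, y, z, rx, ry, rz], ...]. A call has 1 to 20 rows; each row is the pose to reach, as a shift and turn from the pose commanded when the call began; what a row does not reach only later rows make up. The controller multiplies each number of a shift by 0.4 m and each number of a turn by 90 degrees. A row lasts 1/10 s, in which the tool goes at most 50 mm and 8.59 degrees, less where a joint would pass 70% of its speed; a pose out of reach is approached as far as the arm can. A call with a number of a shift or a turn outside -1 to 1 is refused whole. A call with a gripper value outside its range is refused whole. "jaw" is the opening, from 0 (shut) to 1 (fully open), set as the call begins (left out, the last holds). The fingers move at their own pace and stop on an object; the grip force is fixed at half the most. Time passes only in rows, so rows that repeat a pose let the fingers close. It gives the time, the measured TCP pose, the force, the opening and the grip force at its end, in the units of the state.
- sense(): the state, without advancing time (a new reading comes with each control period).
- read_camera(name): name is "side" or "top"; returns a dict with "color" (480x640x3 uint8, red, green, blue), "fx", "fy", "cx", "cy" (pixels), "k1" (the pictures are not rectified: a ray, as slopes to the right and down, at radius r is drawn at 1 + k1 r^2 times it, then the intrinsics apply), "eye" and "rotation" of the camera in the world. Camera axes: x right, y down, z forward; pixel columns grow to the right and rows downward; lengths in m; the calibration is good to about 2 mm. A picture is of the moment at which its call begins. There is no depth.
- job_done(): hands the job in; it is judged then, once.
Trained networks look in the newest picture that a camera, given by its name, has taken for a name from the list of things; names that differ only in an ending like _2 or _b are one class to them, and where a whole thing is asked for, a point or a joint stands for the part that bears it (a point fixed in the world has none). Each returns a list of dicts, best first, with "confidence" (0 to 1); they miss things now and then, are a little off and sometimes report something else, mostly with a low value. They report only what shows in the picture. A call takes as long as a camera call.
- recognise(camera, thing): "box" ([left, top, width, height] in pixels, round what is visible of it).
- masks_of(camera, thing): "pixels" (480x640 bool, what is visible of it) and "box" ([left, top, width, height] in pixels, round what is visible of it).
- mark_of(camera, thing): "position" ([column, row] in pixels: a listed point, or the origin of a listed thing).
The state is a dict: "time": time; "q": joint angles; "joint_vel": joint speeds; "effort": joint torques, N m; "tcp_pos": TCP position; "eef_rot": TCP orientation; "force": force on the tool from outside, world axes, zero at the start; "torque": the same for the moment, N m; "opening": opening from 0.0 (shut) to 1.0 (fully open); "gripper_force": force on a finger pad.
Only numpy, scipy, OpenCV 4.12 (cv2) and the standard library are available. Lean on these libraries where they do the work, as an engineer would, in place of code of your own. Each camera call takes 0.05 s, during which the arm holds its last target. There are 200 camera calls.

## Working session

There is one attempt and no reset: what is moved stays moved. The work goes in short steps, Python scripts to look and compute and a tool call to move; the robot and the scene stay as the last step left them, time stands still between calls to the robot, and variables do not carry over. Pictures are saved under pics/ and viewed, at most 10 in all, crops included, and the job is handed in when it is done.

Besides the shell and the picture viewer there is one more tool, called after "Emit:" by a JSON object that holds its "op" and its "data". drive_tool: Moves the arm, as the interface text tells. Shifts and turns lie within -1 to 1; 1 stands for 0.4 m of shift or 90 degrees of turn. Its arguments: {"type":"object","properties":{"series":{"type":"array","items":{"type":"array","items":{"type":"number","minimum":-1,"maximum":1}}},"jaw":{"type":"number"}},"required":["series"]}

```bash
mkdir -p pics
cat > h.py <<'E'
import numpy as np, cv2
from rig import *
def ray(c,px):
    K=np.array([[c['fx'],0,c['cx']],[0,c['fy'],c['cy']],[0,0,1.]])
    u=cv2.undistortPoints(np.array([[px]],float),K,np.array([c['k1'],0,0,0.]))[0,0]
    return np.array(c['eye']),np.array(c['rotation'])@np.array([u[0],u[1],1])
def atz(c,px,z):
    e,d=ray(c,px); return e+d*(z-e[2])/d[2]
def tri(r):
    A=0;b=0;P=[]
    for e,d in r:
        d=d/np.linalg.norm(d);M=np.eye(3)-np.outer(d,d);A=A+M;b=b+M@e
    return np.linalg.solve(A,b)
H=dict(press=0,column_axis=.19,swing_grip=.192,wing=.2,nut=.164)
def look(names,tag=None):
    cs={n:read_camera(n) for n in('top','side')}
    for n,c in cs.items():
        if tag: cv2.imwrite(f'pics/{tag}_{n}.png',c['color'][:,:,::-1])
    for t in names:
        rs=[]
        for n in cs:
            m=mark_of(n,t)
            if m:
                print(t,n,np.round(m[0]['position'],1),round(m[0]['confidence'],2),'atz',atz(cs[n],m[0]['position'],H[t]).round(4)); rs.append(ray(cs[n],m[0]['position']))
        if len(rs)==2: print('   tri',tri(rs).round(4))
    return cs
E
python3 -c "
from h import *
cs=look(list(H),'a')
for c in cs.values(): print(c['eye'],c['k1'])
s=sense();print(s['time'],s['tcp_pos'],s['eef_rot'],s['force'],s['opening'])"
```

```text
Traceback (most recent call last):
  File "h.py", line 24, in look
    print(t,n,np.round(m[0]['position'],1),round(m[0]['confidence'],2),'atz',atz(cs[n],m[0]['position'],H[t]).round(4)); rs.append(ray(cs[n],m[0]['position']))
                                                                             ~~~^^^^^^^^^^^^^^^^^^^^^^^^^^^^^
  File "h.py", line 8, in atz
    e,d=ray(c,px); return e+d*(z-e[2])/d[2]
        ~~~^^^^^^
  File "h.py", line 6, in ray
    return np.array(c['eye']),np.array(c['rotation'])@np.array([u[0],u[1],1])
                              ~~~~~~~~~~~~~~~~~~~~~~~^~~~~~~~~~~~~~~~~~~~~~~~
ValueError: matmul: Input operand 1 has a mismatch in its core dimension 0, with gufunc signature (n?,k),(k,m?)->(n?,m?) (size 3 is different from 4)
```

Rotation is a quaternion.

```bash
sed -i "s/np.array(c\['rotation'\])@/R.from_quat(np.roll(c['rotation'],-1)).as_matrix()@/; 1a from scipy.spatial.transform import Rotation as R" h.py
python3 -c "
from h import *
cs=look(list(H),'a')
for c in cs.values(): print(c['eye'],c['k1'])
s=sense();print(s['time'],s['tcp_pos'],s['eef_rot'],s['force'],s['opening'])"
```

```text
press top [354.4 239.4] 0.71 atz [0.632  0.0221 0.    ]
press side [358.8 296.7] 0.76 atz [0.6427 0.0213 0.    ]
   tri [0.6309 0.0207 0.0114]
column_axis top [349.1 108.7] 0.85 atz [0.7398 0.0466 0.19  ]
column_axis side [375.9 153.8] 0.64 atz [0.7446 0.0427 0.19  ]
   tri [0.7406 0.0443 0.1912]
swing_grip top [529.  268.4] 0.78 atz [ 0.5678 -0.1472  0.192 ]
swing_grip side [495.7 265. ] 0.95 atz [ 0.5716 -0.1462  0.192 ]
   tri [ 0.5673 -0.1458  0.1956]
wing top [463.9 209.5] 0.96 atz [ 0.6274 -0.0748  0.2   ]
wing side [447.2 214.8] 0.73 atz [ 0.6281 -0.0815  0.2   ]
   tri [ 0.6293 -0.0786  0.1974]
nut top [454.2 215.8] 0.8 atz [ 0.6292 -0.0739  0.164 ]
nut side [437.  238.4] 0.95 atz [ 0.6249 -0.076   0.164 ]
   tri [ 0.6304 -0.0754  0.1594]
[0.47582716 0.09308855 0.77994809] -0.18069073997650278
[ 0.14406455 -0.11660351  0.55543271] 0.011465927210366076
0.75 [ 0.15751629 -0.630639    0.23361898] [ 3.43034418e-05  9.92521294e-01  1.22071617e-01 -1.63875420e-05] [-0.07804371  0.43664813 -0.90858895] 1.0012217091819928
```

View pics/a_top.png

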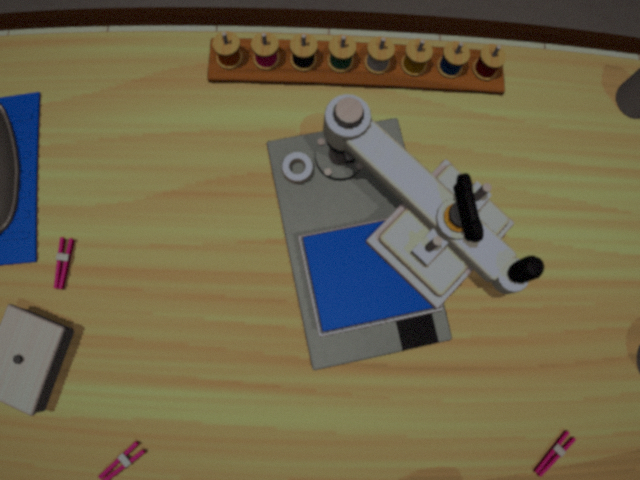

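View pics/a_side.png

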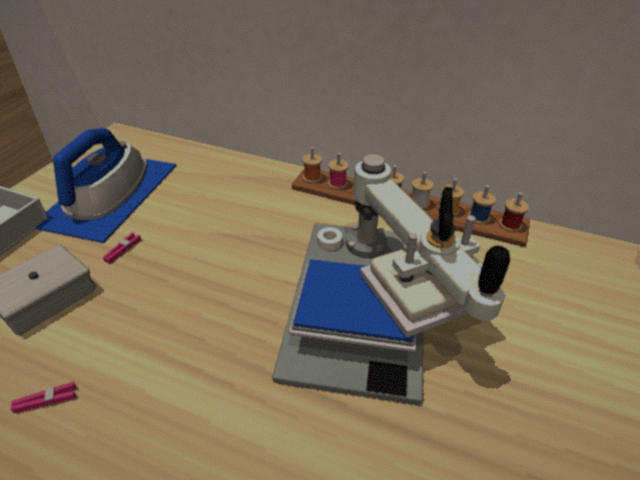

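The top picture shows the press at (355,240), with the head swung right: grip at (525,268), wing from (463,178) to (473,238), column at (349,109). The side picture agrees, with the grip at (495,265) and the wing at (446,215). Column to grip measures 0.258 m, which matches, and the swing works out at about 0.64 rad. I'll approach the grip high, with the fingers closing along the tangent.

Emit:
{"op": "drive_tool", "data": {"series": [[0, 0, 0.25, 0, 0, 0], [0, 0, 0.25, 0, 0, 0], [0.85, 0.95, 0.25, 0, 0, 0.38], [0.85, 0.95, 0.25, 0, 0, 0.38], [0.85, 0.95, 0.25, 0, 0, 0.38], [0.85, 0.95, 0.25, 0, 0, 0.38], [0.85, 0.95, 0.25, 0, 0, 0.38], [0.85, 0.95, 0.25, 0, 0, 0.38], [0.85, 0.95, 0.25, 0, 0, 0.38], [0.85, 0.95, 0.25, 0, 0, 0.38], [0.85, 0.95, 0.25, 0, 0, 0.38], [0.85, 0.95, 0.25, 0, 0, 0.38], [0.85, 0.95, 0.25, 0, 0, 0.38], [0.85, 0.95, 0.25, 0, 0, 0.38]], "jaw": 1}}

```text
time: 2.15
tcp_pos: [0.4987, -0.2486, 0.3336]
eef_rot: [-0.0, 0.912, 0.411, 0.0]
force: [-0.8, -0.5, 0.6]
opening: 1.0
gripper_force: 0.0
```

```bash
python3 -c "
from h import *
s=sense();print(s['time'],s['tcp_pos'],s['eef_rot'],s['q'],s['force'],s['torque'])
r=R.from_quat(np.roll(s['eef_rot'],-1)).as_matrix();print(np.degrees(np.arctan2(r[1,1],r[0,1])))"
```

```text
2.15 [ 0.49865506 -0.24859924  0.3335933 ] [-1.45958226e-04  9.11818746e-01  4.10592875e-01  2.09845498e-04] [ 0.72435747  0.25406883 -0.3875344   1.69334483  0.10101185  1.21388064
 -0.41187018] [-0.84665569 -0.48973267  0.6070126 ] [-0.06869739  0.00680002  0.00403799]
-41.51582954437856
```

Emit:
{"op": "drive_tool", "data": {"series": [[0.18, 0.26, -0.1, 0, 0, 0], [0.18, 0.26, -0.1, 0, 0, 0], [0.18, 0.26, -0.1, 0, 0, 0], [0.18, 0.26, -0.1, 0, 0, 0], [0.18, 0.26, -0.2, 0, 0, 0], [0.18, 0.26, -0.27, 0, 0, 0], [0.18, 0.26, -0.34, 0, 0, 0], [0.18, 0.26, -0.34, 0, 0, 0]]}}

```text
time: 2.95
tcp_pos: [0.566, -0.1496, 0.1941]
eef_rot: [-0.002, 0.914, 0.407, -0.003]
force: [-0.1, -1.1, 0.0]
opening: 1.003
gripper_force: 0.0
```

Emit:
{"op": "drive_tool", "data": {"series": [[0, 0, 0, 0, 0, 0], [0, 0, 0, 0, 0, 0], [0, 0, 0, 0, 0, 0], [0, 0, 0, 0, 0, 0], [0, 0, 0, 0, 0, 0], [0, 0, 0, 0, 0, 0], [0, 0, 0, 0, 0, 0], [0, 0, 0, 0, 0, 0]], "jaw": 0}}

```text
time: 3.75
tcp_pos: [0.5693, -0.1464, 0.1975]
eef_rot: [-0.0, 0.913, 0.409, -0.0]
force: [-2.7, 2.2, 2.3]
opening: 0.327
gripper_force: 1.8
```

```bash
python3 -c "
import numpy as np
C=np.array([.7415,.0445]);p=np.array([.5695,-.1466]);d=p-C;r=np.hypot(*d);t0=np.degrees(np.arctan2(d[1],d[0]));print(r,t0%360)
for a in [3,6,9,12,15,18,21,24,27,30,33,36,37,38,39,40]:
  t=np.radians(t0-a);q=C+r*np.array([np.cos(t),np.sin(t)])-p;print(a,(q/.4).round(3),round(-a/90,3))"
```

```text
0.2571054452943384 228.01113107806313
3 [-0.024  0.023] -0.033
6 [-0.048  0.048] -0.067
9 [-0.069  0.073] -0.1
12 [-0.09  0.1 ] -0.133
15 [-0.109  0.128] -0.167
18 [-0.127  0.156] -0.2
21 [-0.143  0.186] -0.233
24 [-0.157  0.216] -0.267
27 [-0.17   0.247] -0.3
30 [-0.181  0.279] -0.333
33 [-0.191  0.311] -0.367
36 [-0.199  0.344] -0.4
37 [-0.201  0.355] -0.411
38 [-0.203  0.366] -0.422
39 [-0.205  0.377] -0.433
40 [-0.206  0.388] -0.444
```

Emit:
{"op": "drive_tool", "data": {"series": [[0, 0, 0, 0, 0, 0], [0, 0, 0, 0, 0, 0], [0, 0, 0, 0, 0, 0]]}}

```text
time: 4.05
tcp_pos: [0.569, -0.1462, 0.1975]
eef_rot: [-0.0, 0.913, 0.409, -0.0]
force: [-2.8, 1.7, 2.3]
opening: 0.274
gripper_force: 30.0
```

Gripped: the opening is 25 mm and the grip force 30 N. Now I'll swing the head.

Emit:
{"op": "drive_tool", "data": {"series": [[-0.024, 0.023, 0, 0, 0, -0.033], [-0.048, 0.048, 0, 0, 0, -0.067], [-0.069, 0.073, 0, 0, 0, -0.1], [-0.09, 0.1, 0, 0, 0, -0.133], [-0.109, 0.128, 0, 0, 0, -0.167], [-0.127, 0.156, 0, 0, 0, -0.2], [-0.143, 0.186, 0, 0, 0, -0.233], [-0.157, 0.216, 0, 0, 0, -0.267], [-0.17, 0.247, 0, 0, 0, -0.3], [-0.181, 0.279, 0, 0, 0, -0.333], [-0.186, 0.295, 0, 0, 0, -0.35], [-0.186, 0.295, 0, 0, 0, -0.35], [-0.186, 0.295, 0, 0, 0, -0.35]]}}

```text
time: 5.35
tcp_pos: [0.4948, -0.0279, 0.1975]
eef_rot: [-0.001, 0.989, 0.146, -0.0]
force: [-2.3, 3.3, 0.6]
opening: 0.274
gripper_force: 30.0
```

Emit:
{"op": "drive_tool", "data": {"series": [[-0.005, 0.016, 0, 0, 0, -0.017], [-0.01, 0.033, 0, 0, 0, -0.033], [-0.013, 0.049, 0, 0, 0, -0.05], [-0.013, 0.049, 0, 0, 0, -0.05]]}}

```text
time: 5.75
tcp_pos: [0.4911, -0.0134, 0.1974]
eef_rot: [0.003, 0.994, 0.106, 0.001]
force: [1.9, -9.5, -3.7]
opening: 0.275
gripper_force: 30.0
```

Emit:
{"op": "drive_tool", "data": {"series": [[-0.001, 0.005, 0, 0, 0, -0.005], [-0.002, 0.011, 0, 0, 0, -0.011], [-0.004, 0.022, 0, 0, 0, -0.022], [-0.004, 0.022, 0, 0, 0, -0.022]]}}

```text
time: 6.15
tcp_pos: [0.4916, -0.013, 0.1973]
eef_rot: [0.007, 0.996, 0.085, 0.002]
force: [10.3, -28.5, -9.8]
opening: 0.27
gripper_force: 30.0
```

The head has hit its stop: the position has stalled and the force is rising. I'll relax the push, open, and rise straight up.

Emit:
{"op": "drive_tool", "data": {"series": [[0.003, -0.02, 0, 0, 0, 0.02], [0.003, -0.02, 0, 0, 0, 0.02], [0.003, -0.02, 0, 0, 0, 0.02]]}}

```text
time: 6.45
tcp_pos: [0.4916, -0.0133, 0.1973]
eef_rot: [0.002, 0.995, 0.103, 0.002]
force: [5.6, -10.4, -7.9]
opening: 0.273
gripper_force: 30.0
```

Emit:
{"op": "drive_tool", "data": {"series": [[0, 0, 0, 0, 0, 0], [0, 0, 0, 0, 0, 0], [0, 0, 0, 0, 0, 0], [0, 0, 0, 0, 0, 0], [0, 0, 0, 0, 0, 0], [0, 0, 0.1, 0, 0, 0], [0, 0, 0.2, 0, 0, 0], [0, 0, 0.4, 0, 0, 0], [-0.1, -0.3, 0.5, 0, 0, 0], [-0.2, -0.5, 0.5, 0, 0, 0], [-0.2, -0.5, 0.5, 0, 0, 0], [-0.2, -0.5, 0.5, 0, 0, 0], [-0.2, -0.5, 0.5, 0, 0, 0], [-0.2, -0.5, 0.5, 0, 0, 0]], "jaw": 1}}

```text
time: 7.85
tcp_pos: [0.4081, -0.2122, 0.3988]
eef_rot: [0.001, 0.995, 0.101, 0.001]
force: [0.2, 0.1, -0.0]
opening: 1.0
gripper_force: 0.0
```

```bash
python3 -c "
from h import *
cs=look(['column_axis','swing_grip','wing','nut'],'b')
c=cs['top']; im=c['color']; 
for n in ('top','side'):
  m=masks_of(n,'wing'); print(n,[(k['box'],round(k['confidence'],2),int(k['pixels'].sum())) for k in m][:3])
cv2.imwrite('pics/b_crop.png',cv2.resize(im[120:320,250:480][:,:,::-1],None,fx=3,fy=3))
s=sense();print(s['time'],s['tcp_pos'],s['q'])"
```

```text
column_axis top [350.5 104.8] 0.84 atz [0.7445 0.0451 0.19  ]
column_axis side [374.3 154.8] 0.92 atz [0.741 0.044 0.19 ]
   tri [0.7457 0.045  0.1872]
swing_grip top [403.4 339.8] 0.88 atz [ 0.4916 -0.0116  0.192 ]
swing_grip side [356.7 275.2] 0.83 atz [ 0.4983 -0.0144  0.192 ]
   tri [ 0.4926 -0.0133  0.1962]
wing top [386.4 251.4] 0.9 atz [0.5804 0.0074 0.2   ]
wing side [364.1 216.1] 0.79 atz [0.587 0.008 0.2  ]
   tri [0.58   0.0071 0.205 ]
nut top [384.2 257. ] 0.7 atz [0.5807 0.0045 0.164 ]
nut side [357.9 243.3] 0.62 atz [0.5779 0.0103 0.164 ]
   tri [0.5791 0.0075 0.1648]
top [([367.2, 222.5, 38.8, 64.1], 0.65, 1077), ([266.9, 96.5, 184.9, 274.3], 0.3, 33072)]
side [([338.9, 197.4, 47.3, 48.9], 0.94, 1494)]
8.45 [ 0.40963297 -0.20791994  0.39748644] [ 0.57730546  0.01166968 -0.18132754  1.81217237  0.00218207  1.31816315
 -0.96453972]
```

View pics/b_crop.png

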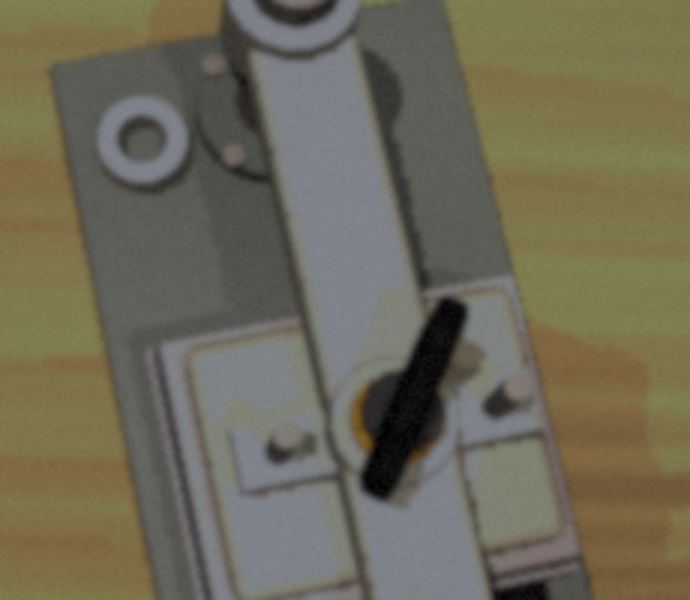

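Head is home over the pad: arm aligned with the plate, wing ends at crop (454,302) and (376,492). Now the wing's angle.

```bash
python3 -c "
from h import *
c=read_camera('top');m=masks_of('top','wing')[0]['pixels']
y,x=np.nonzero(m);P=np.c_[x,y].astype(float);mu=P.mean(0);w,v=np.linalg.eigh(np.cov((P-mu).T));d=v[:,1]*28
for a,b in [((401.3,220.7),(375.3,284)),(mu+d,mu-d)]:
  A,B=atz(c,a,.215),atz(c,b,.215);print(A,B,np.linalg.norm(A-B),np.degrees(np.arctan2(*(A-B)[1::-1])),(A+B)/2)
s=sense();r=R.from_quat(np.roll(s['eef_rot'],-1)).as_matrix();print(np.degrees(np.arctan2(r[1,1],r[0,1])),s['tcp_pos'],s['q'][6])"
```

```text
[ 0.60952501 -0.00548224  0.215     ] [0.54491202 0.02050732 0.215     ] 0.06964406928962792 -21.9116869935971 [0.57721851 0.00751254 0.215     ]
[0.55023648 0.02046975 0.215     ] [ 0.60276334 -0.00150861  0.215     ] 0.05693961082445463 157.29452079070776 [0.57649991 0.00948057 0.215     ]
-77.94484605376175 [ 0.40954839 -0.20812062  0.39757128] -0.9644712807526187
```

Emit:
{"op": "drive_tool", "data": {"series": [[0.42, 0.54, 0, 0, 0, 0.9], [0.42, 0.54, 0, 0, 0, 0.9], [0.42, 0.54, 0, 0, 0, 0.9], [0.42, 0.54, 0, 0, 0, 0.9], [0.42, 0.54, 0, 0, 0, 0.9], [0.42, 0.54, 0, 0, 0, 0.9], [0.42, 0.54, -0.1, 0, 0, 0.9], [0.42, 0.54, -0.2, 0, 0, 0.9], [0.42, 0.54, -0.2, 0, 0, 0.9], [0.42, 0.54, -0.2, 0, 0, 0.9], [0.42, 0.54, -0.2, 0, 0, 0.9]]}}

```text
time: 9.65
tcp_pos: [0.5775, 0.0077, 0.3171]
eef_rot: [-0.0, 0.688, 0.726, -0.0]
force: [0.8, -0.6, 0.5]
opening: 1.001
gripper_force: 0.0
```

Emit:
{"op": "drive_tool", "data": {"series": [[0, 0, 0, 0, 0, 0.72], [0, 0, 0, 0, 0, 0.72], [0, 0, 0, 0, 0, 0.72], [0, 0, 0, 0, 0, 0.72], [0, 0, 0, 0, 0, 0.72], [0, 0, 0, 0, 0, 0.72], [0, 0, 0, 0, 0, 0.72], [0, 0, 0, 0, 0, 0.72], [0, 0, 0, 0, 0, 0.72], [0, 0, 0, 0, 0, 0.72]]}}

```text
time: 10.65
tcp_pos: [0.5776, 0.0076, 0.3177]
eef_rot: [0.0, 0.194, 0.981, 0.0]
force: [-0.0, 0.4, -0.5]
opening: 1.002
gripper_force: 0.0
```

```bash
cat > st.py <<'E'
from h import *
s=sense();r=R.from_quat(np.roll(s['eef_rot'],-1)).as_matrix()
print(s['time'],s['tcp_pos'].round(4) if hasattr(s['tcp_pos'],'round') else s['tcp_pos'],'close',round(np.degrees(np.arctan2(r[1,1],r[0,1])),2),'q',np.round(s['q'],2),'F',np.round(s['force'],2),'T',np.round(s['torque'],3),s['opening'],s['gripper_force'])
E
python3 st.py
```

```text
10.65 [0.5776 0.0076 0.3177] close 67.65 q [ 0.49  0.37 -0.72  1.65  0.25  1.22  0.89] F [-0.    0.42 -0.46] T [ 0.022 -0.157  0.043] 1.0022646754398965 0.0
```

Emit:
{"op": "drive_tool", "data": {"series": [[0, 0, -0.1, 0, 0, 0], [0, 0, -0.17, 0, 0, 0], [0, 0, -0.23, 0, 0, 0], [0, 0, -0.274, 0, 0, 0], [0, 0, -0.274, 0, 0, 0], [0, 0, -0.274, 0, 0, 0]]}}

```text
time: 11.25
tcp_pos: [0.5778, 0.008, 0.2085]
eef_rot: [0.0, 0.193, 0.981, 0.0]
force: [-0.5, 0.4, -0.3]
opening: 1.003
gripper_force: 0.0
```

Emit:
{"op": "drive_tool", "data": {"series": [[0, 0, 0, 0, 0, 0], [0, 0, 0, 0, 0, 0], [0, 0, 0, 0, 0, 0], [0, 0, 0, 0, 0, 0], [0, 0, 0, 0, 0, 0], [0, 0, 0, 0, 0, 0], [0, 0, 0, 0, 0, 0], [0, 0, 0, 0, 0, 0], [0, 0, 0, 0, 0, 0], [0, 0, 0, 0, 0, 0], [0, 0, 0, 0, 0, 0], [0, 0, 0, 0, 0, 0], [0, 0, 0, 0, 0, 0], [0, 0, 0, 0, 0, 0]], "jaw": 0}}

```text
time: 12.65
tcp_pos: [0.5776, 0.0079, 0.208]
eef_rot: [0.0, 0.192, 0.981, 0.0]
force: [1.4, 1.3, -1.1]
opening: 0.128
gripper_force: 30.0
```

```bash
python3 st.py
```

```text
12.65 [0.5776 0.0079 0.208 ] close 67.85 q [ 0.45  0.47 -0.68  1.78  0.34  1.01  0.82] F [ 1.44  1.25 -1.1 ] T [ 0.202 -0.352 -0.058] 0.12842314745603356 29.999103248119354
```

Emit:
{"op": "drive_tool", "data": {"series": [[0, 0, -0.0003, 0, 0, -0.06], [0, 0, -0.0006, 0, 0, -0.12], [0, 0, -0.001, 0, 0, -0.191], [0, 0, -0.001, 0, 0, -0.191], [0, 0, -0.001, 0, 0, -0.191]]}}

```text
time: 13.15
tcp_pos: [0.5778, 0.0084, 0.2076]
eef_rot: [0.0, 0.335, 0.942, 0.0]
force: [1.7, 2.6, -2.1]
opening: 0.125
gripper_force: 30.0
```

```bash
python3 st.py
```

```text
13.15 [0.5778 0.0084 0.2076] close 50.83 q [ 0.4   0.46 -0.61  1.78  0.3   1.    0.56] F [ 1.72  2.59 -2.06] T [ 0.573 -0.737 -0.043] 0.12499273083668724 29.998841285705566
```

Emit:
{"op": "drive_tool", "data": {"series": [[0, 0, -0.0003, 0, 0, -0.065], [0, 0, -0.0006, 0, 0, -0.127], [0, 0, -0.0006, 0, 0, -0.127], [0, 0, -0.0006, 0, 0, -0.127]]}}

```text
time: 13.55
tcp_pos: [0.578, 0.0086, 0.2074]
eef_rot: [0.0, 0.427, 0.904, 0.001]
force: [3.9, 4.3, -3.8]
opening: 0.128
gripper_force: 30.0
```

```bash
python3 st.py
```

```text
13.55 [0.578  0.0086 0.2074] close 39.45 q [ 0.37  0.45 -0.57  1.78  0.28  1.    0.38] F [ 3.89  4.31 -3.75] T [ 0.727 -0.951 -0.014] 0.12758450209397104 29.99847024679184
```

Emit:
{"op": "drive_tool", "data": {"series": [[0.001, 0.001, -0.0005, 0, 0, -0.065], [0.002, 0.002, -0.001, 0, 0, -0.127], [0.002, 0.002, -0.001, 0, 0, -0.127], [0.002, 0.002, -0.001, 0, 0, -0.127]]}}

```text
time: 13.95
tcp_pos: [0.5784, 0.0088, 0.2071]
eef_rot: [0.0, 0.515, 0.857, 0.0]
force: [1.8, 1.3, -1.1]
opening: 0.124
gripper_force: 30.0
```

```bash
python3 st.py
```

```text
13.95 [0.5784 0.0088 0.2071] close 28.03 q [ 0.34  0.44 -0.53  1.78  0.26  0.99  0.2 ] F [ 1.83  1.27 -1.08] T [ 0.507 -0.593 -0.068] 0.1237624518269436 29.999143481254578
```

Emit:
{"op": "drive_tool", "data": {"series": [[0.0005, 0, -0.0003, 0, 0, -0.065], [0.001, 0, -0.0007, 0, 0, -0.127], [0.001, 0, -0.0007, 0, 0, -0.127], [0.001, 0, -0.0007, 0, 0, -0.127]]}}

```text
time: 14.35
tcp_pos: [0.5787, 0.0089, 0.2068]
eef_rot: [-0.0, 0.598, 0.802, 0.0]
force: [0.8, 2.6, -0.3]
opening: 0.127
gripper_force: 30.0
```

```bash
python3 st.py
```

```text
14.35 [0.5787 0.0089 0.2068] close 16.6 q [ 0.3   0.43 -0.48  1.78  0.23  0.99  0.02] F [ 0.77  2.62 -0.32] T [ 0.65  -0.429 -0.048] 0.12749762529889644 29.99930441379547
```

```bash
sed -i "s/'F',/'eff',np.round(s['effort'][4:],3),'F',/" st.py; python3 st.py
```

```text
14.35 [0.5787 0.0089 0.2068] close 16.6 q [ 0.3   0.43 -0.48  1.78  0.23  0.99  0.02] eff [0.611 0.676 0.02 ] F [ 0.77  2.62 -0.32] T [ 0.65  -0.429 -0.048] 0.12749762529889644 29.99930441379547
```

Emit:
{"op": "drive_tool", "data": {"series": [[0.0005, 0.0005, -0.0003, 0, 0, -0.065], [0.001, 0.001, -0.0006, 0, 0, -0.127], [0.001, 0.001, -0.0006, 0, 0, -0.127], [0.001, 0.001, -0.0006, 0, 0, -0.127]]}}

```text
time: 14.75
tcp_pos: [0.5791, 0.009, 0.2066]
eef_rot: [0.0, 0.675, 0.738, -0.0]
force: [1.4, 1.5, 1.9]
opening: 0.127
gripper_force: 30.0
```

```bash
python3 st.py
```

```text
14.75 [0.5791 0.009  0.2066] close 5.15 q [ 0.27  0.42 -0.44  1.78  0.21  0.98 -0.16] eff [0.502 0.464 0.022] F [1.4  1.48 1.95] T [ 0.496 -0.259 -0.086] 0.12674455015057073 29.999569058418274
```

Emit:
{"op": "drive_tool", "data": {"series": [[0.0005, 0, -0.0003, 0, 0, -0.065], [0.001, 0, -0.0006, 0, 0, -0.127], [0.001, 0, -0.0006, 0, 0, -0.127], [0.001, 0, -0.0006, 0, 0, -0.127]]}}

```text
time: 15.15
tcp_pos: [0.5794, 0.009, 0.2063]
eef_rot: [-0.0, 0.745, 0.667, -0.0]
force: [-0.3, 1.4, 1.4]
opening: 0.122
gripper_force: 30.0
```

```bash
python3 st.py
```

```text
15.15 [0.5794 0.009  0.2063] close -6.28 q [ 0.24  0.42 -0.4   1.79  0.19  0.98 -0.35] eff [0.524 0.295 0.025] F [-0.32  1.43  1.4 ] T [ 0.447 -0.155 -0.084] 0.12207594950887835 29.999738037586212
```

Emit:
{"op": "drive_tool", "data": {"series": [[0, 0, -0.0003, 0, 0, -0.065], [0, 0, -0.0006, 0, 0, -0.127], [0, 0, -0.0006, 0, 0, -0.127], [0, 0, -0.0006, 0, 0, -0.127]]}}

```text
time: 15.55
tcp_pos: [0.5797, 0.0089, 0.2061]
eef_rot: [0.0, 0.808, 0.59, 0.0]
force: [1.7, 1.7, 0.2]
opening: 0.125
gripper_force: 30.0
```

```bash
python3 st.py
```

```text
15.55 [0.5797 0.0089 0.2061] close -17.72 q [ 0.21  0.41 -0.36  1.79  0.17  0.97 -0.53] eff [0.395 0.674 0.022] F [1.75 1.67 0.21] T [ 0.435 -0.497 -0.08 ] 0.12472683177247168 29.999493956565857
```

Emit:
{"op": "drive_tool", "data": {"series": [[0.0005, 0, -0.0003, 0, 0, -0.065], [0.001, 0, -0.0006, 0, 0, -0.127], [0.001, 0, -0.0006, 0, 0, -0.127], [0.001, 0, -0.0006, 0, 0, -0.127]]}}

```text
time: 15.95
tcp_pos: [0.5801, 0.0088, 0.2059]
eef_rot: [0.0, 0.862, 0.506, 0.0]
force: [2.1, 1.6, 1.7]
opening: 0.127
gripper_force: 30.0
```

```bash
python3 st.py
```

```text
15.95 [0.5801 0.0088 0.2059] close -29.14 q [ 0.18  0.41 -0.32  1.79  0.15  0.97 -0.71] eff [ 0.232  0.508 -0.046] F [2.11 1.58 1.7 ] T [ 0.291 -0.37  -0.018] 0.12746994770244577 30.000563263893127
```

Torque shifted by about +0.06 N m, which may be the first touch. I'll use smaller steps now.

Emit:
{"op": "drive_tool", "data": {"series": [[0.0005, 0, -0.0002, 0, 0, -0.032], [0.001, 0, -0.0003, 0, 0, -0.064], [0.001, 0, -0.0003, 0, 0, -0.064], [0.001, 0, -0.0003, 0, 0, -0.064]]}}

```text
time: 16.35
tcp_pos: [0.5803, 0.0087, 0.2058]
eef_rot: [0.0, 0.887, 0.462, -0.0]
force: [-1.1, 0.7, 4.3]
opening: 0.127
gripper_force: 30.0
```

```bash
python3 st.py
```

```text
16.35 [0.5803 0.0087 0.2058] close -34.97 q [ 0.16  0.4  -0.3   1.79  0.14  0.97 -0.8 ] eff [ 0.137  0.035 -0.075] F [-1.11  0.71  4.32] T [ 0.236 -0.061  0.033] 0.12680787167623359 30.003153383731842
```

Emit:
{"op": "drive_tool", "data": {"series": [[0, 0, -0.0001, 0, 0, -0.016], [0, 0, -0.0002, 0, 0, -0.032], [0, 0, -0.0002, 0, 0, -0.032], [0, 0, -0.0002, 0, 0, -0.032]]}}

```text
time: 16.75
tcp_pos: [0.5803, 0.0086, 0.2058]
eef_rot: [0.0, 0.899, 0.438, -0.0]
force: [-0.1, 0.8, 4.6]
opening: 0.128
gripper_force: 30.0
```

```bash
python3 st.py
```

```text
16.75 [0.5803 0.0086 0.2058] close -38.02 q [ 0.15  0.4  -0.28  1.79  0.13  0.97 -0.85] eff [ 0.039 -0.087 -0.087] F [-0.13  0.79  4.65] T [0.067 0.011 0.058] 0.1280432030233883 30.003940165042877
```

Emit:
{"op": "drive_tool", "data": {"series": [[0, 0, 0, 0, 0, -0.01], [0, 0, -0.0001, 0, 0, -0.022], [0, 0, -0.0001, 0, 0, -0.022], [0, 0, -0.0001, 0, 0, -0.022], [0, 0, -0.0001, 0, 0, -0.022]]}}

```text
time: 17.25
tcp_pos: [0.5804, 0.0086, 0.2058]
eef_rot: [0.0, 0.906, 0.423, 0.0]
force: [-0.3, 0.9, 5.1]
opening: 0.129
gripper_force: 30.0
```

```bash
python3 st.py
```

```text
17.25 [0.5804 0.0086 0.2058] close -40.0 q [ 0.15  0.4  -0.28  1.79  0.13  0.97 -0.88] eff [ 0.001 -0.066 -0.112] F [-0.28  0.87  5.12] T [0.072 0.035 0.124] 0.12942475855944616 30.005874931812286
```

Firmly bottomed, about 0.15–0.2 N m above the drag. Backing off a quarter turn.

Emit:
{"op": "drive_tool", "data": {"series": [[-0.0003, 0, 0.0004, 0, 0, 0.08], [-0.0007, 0, 0.0008, 0, 0, 0.16], [-0.001, 0.0002, 0.0012, 0, 0, 0.24], [-0.0015, 0.0005, 0.0016, 0, 0, 0.32], [-0.002, 0.0005, 0.002, 0, 0, 0.4], [-0.0025, 0.0005, 0.0024, 0, 0, 0.48], [-0.003, 0.0005, 0.0028, 0, 0, 0.56], [-0.0035, 0.0005, 0.0032, 0, 0, 0.64], [-0.004, 0.0005, 0.0036, 0, 0, 0.72], [-0.0045, 0, 0.004, 0, 0, 0.8], [-0.005, 0, 0.0044, 0, 0, 0.88], [-0.0055, -0.0005, 0.0048, 0, 0, 0.96], [-0.006, -0.001, 0.005, 0, 0, 1], [-0.006, -0.001, 0.005, 0, 0, 1], [-0.006, -0.001, 0.005, 0, 0, 1]]}}

```text
time: 18.75
tcp_pos: [0.5779, 0.0084, 0.2075]
eef_rot: [0.0, 0.343, 0.939, -0.0]
force: [-0.1, -0.6, 4.5]
opening: 0.126
gripper_force: 30.0
```

```bash
python3 st.py
```

```text
18.75 [0.5779 0.0084 0.2075] close 49.91 q [ 0.4   0.46 -0.61  1.78  0.3   1.    0.54] eff [0.13  0.062 0.   ] F [-0.13 -0.63  4.47] T [ 0.146 -0.082  0.016] 0.1257659995295665 30.00146359205246
```

Emit:
{"op": "drive_tool", "data": {"series": [[0, 0, 0, 0, 0, 0], [0, 0, 0, 0, 0, 0], [0, 0, 0, 0, 0, 0], [0, 0, 0, 0, 0, 0], [0, 0, 0, 0, 0, 0], [0, 0, 0, 0, 0, 0], [0, 0, 0.1, 0, 0, 0], [0, 0, 0.2, 0, 0, 0], [0, 0, 0.4, 0, 0, 0], [-0.2, -0.3, 0.5, 0, 0, 0], [-0.4, -0.6, 0.5, 0, 0, 0], [-0.4, -0.6, 0.5, 0, 0, 0], [-0.4, -0.6, 0.5, 0, 0, 0], [-0.4, -0.6, 0.5, 0, 0, 0], [-0.4, -0.6, 0.5, 0, 0, 0]], "jaw": 1}}

```text
time: 20.25
tcp_pos: [0.4163, -0.2329, 0.4082]
eef_rot: [0.0, 0.342, 0.94, -0.0]
force: [0.5, -1.3, -0.1]
opening: 0.998
gripper_force: 0.0
```

```bash
python3 -c "
from h import *
cs=look(['column_axis','swing_grip','wing','nut'],'c')
cv2.imwrite('pics/c_crop.png',cv2.resize(cs['top']['color'][120:320,250:480][:,:,::-1],None,fx=3,fy=3))
c=cs['top'];m=masks_of('top','wing')[0]['pixels']
y,x=np.nonzero(m);P=np.c_[x,y].astype(float);mu=P.mean(0);w,v=np.linalg.eigh(np.cov((P-mu).T));d=v[:,1]*28
A,B=atz(c,mu+d,.215),atz(c,mu-d,.215);print(np.degrees(np.arctan2(*(A-B)[1::-1])))"; python3 st.py
```

```text
column_axis top [349.8 103.8] 0.7 atz [0.7457 0.0458 0.19  ]
column_axis side [375.2 156.3] 0.72 atz [0.7376 0.0415 0.19  ]
   tri [0.7492 0.0449 0.1827]
swing_grip top [403.2 335.5] 0.84 atz [ 0.4959 -0.0114  0.192 ]
swing_grip side [354.5 275.5] 0.95 atz [ 0.4969 -0.0124  0.192 ]
   tri [ 0.4962 -0.0119  0.1923]
wing top [385.9 253.5] 0.89 atz [0.5783 0.0079 0.2   ]
wing side [365.3 216.7] 0.63 atz [0.5865 0.0063 0.2   ]
   tri [0.5784 0.0065 0.2052]
nut top [381.1 257.6] 0.91 atz [0.58   0.0078 0.164 ]
nut side [359.1 242.8] 0.62 atz [0.5794 0.0093 0.164 ]
   tri [0.5796 0.0086 0.1643]
140.2946714739061
20.8 [ 0.4184 -0.2305  0.4072] close 50.14 q [ 0.91  0.06 -0.5   1.74  0.03  1.34  1.28] eff [ 0.001  0.08  -0.002] F [-0.31 -0.24 -0.21] T [ 0.005 -0.165  0.006] 0.9927173318000115 0.0
```

View pics/c_crop.png

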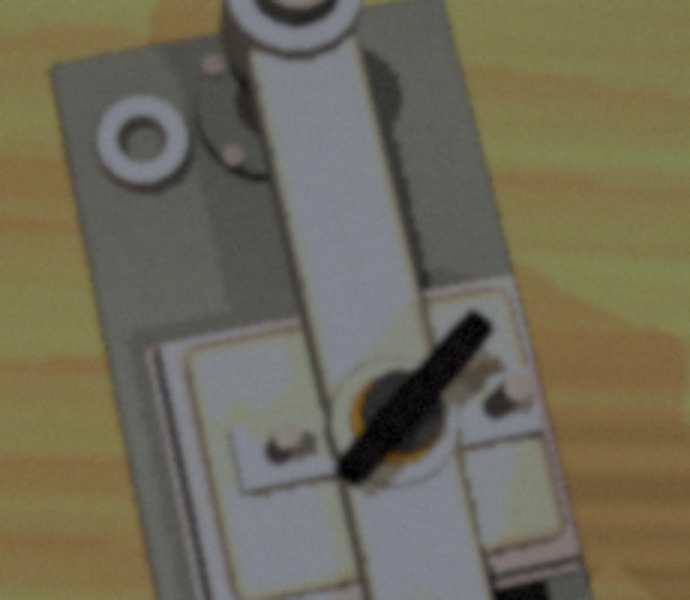

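Wing now at about -40°, matching the jaw angle I left it at; the head has not moved from its stop (arm edges at the same pixels as before). Torque rose steadily over about 14° past first touch, so the platen bore firmly. Handing in.

```bash
python3 -c "
from rig import *
print(job_done())"
```

```text
the job is handed in; nothing more can be done
None
```

I've handed the job in: the head is home against its stop, the screw was run down until the platen bore firmly on the pad, then backed off a quarter turn and released; no verdict came back, and my force estimate (roughly 100–160 N, between the 60 N needed and the 260 N that dents) comes from noisy torque readings and the turn past first touch.

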